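# Switch on the interlocked worktop switch box

### The arm

A 6-joint arm with a two-finger parallel gripper is mounted at the origin on a cart in front of the work surface, level with it; the furniture and walls round the work are solid. World frame = base frame: x ahead of the robot, y to its left, z up, the work surface at z = 0. Lengths are in mm, angles in rad, forces in N, time in s.
With the tool pointing down it reaches from about 300 to 775 mm from the base axis. Payload 14.6 kg.
Tool frame: the origin (TCP) lies on the mounting face of the last link; the fingertips stand 199 mm ahead of it and the grasp point (between the pads) lies arm.hold_point_z ahead of it (arm.hold_point_z is the distance from the TCP to the grasp point, in mm); z points along the fingers, y is the direction in which the jaws open and shut (so a half turn about z gives the same grasp; the last joint's range is limited). The gripper opens to 94 mm and grips with 3 to 60 N. Pads are 16 mm wide; open, the fingers measure 119 mm over their backs; the gripper's body (75 mm by 177 mm) begins 78 mm behind the grasp point.
Start: joints at [1.04, 0.3, 1.521, -0, 1.321, -0.067], TCP at [246.039, 491.89, 404.646] pointing down, gripper open.
Joint ranges: [-3.03, 3.03], [-0.79, 2.21], [0.23, 2.52], [-1.04, 4.18], [0, 3.07], [-2.55, 2.55]. Speed limits (rad/s): [2.22, 2.22, 2.57, 3.14, 3.14, 3.14].

### API

Orientations are given as a unit quaternion [w, x, y, z].
In Python, from bench import arm gives the robot as it stands.
- The arm moves only by the tool servo_tool, never from a script. Its argument "series" is a list that holds one entry, the list of rows, each a list of 5 numbers: the finger opening in mm, from 0 to 94, then the shift along the world's x, y, z in mm, then the turn about the world's z in rad. A call has 1 to 8 rows; each row is the pose to reach, as a shift and turn from the pose measured when the call began; what a row does not reach only later rows make up. A row lasts 1/10 s, in which the tool goes at most 50 mm and 8.59 degrees, less where a joint would pass 70% of its speed; a pose out of reach is approached as far as the arm can. A call with a gripper value outside its range is refused whole. The fingers move at their own pace and stop on an object; "squeeze" is the grip in N (left out, the last holds). Time passes only in rows, so rows that repeat a pose let the fingers close. It gives the time, the measured TCP pose, the force and the opening at its end, in the units of the state.
- arm.get_state(): the state, without advancing time (a new reading comes with each control period).
- arm.read_camera(name): name is "scene" or "top" or "wrist"; returns the picture (400x640x3 uint8, red, green, blue); there is no depth.
- arm.calibration(name): a dict with "vertical_fov" (degrees; the focal length in pixels is half the picture's height over the tangent of half this angle, whatever the lens; pixels are square), "cx", "cy" (the principal point, pixels), "k1" (the pictures are not rectified: a ray, as slopes to the right and down, at radius r is drawn at 1 + k1 r^2 times it, then the intrinsics apply), "origin" and "attitude" of the camera in the world. Camera axes: x right, y down, z forward; pixel columns grow to the right and rows downward; lengths in mm; the calibration is good to about 2 mm. A picture is of the moment at which its call begins: read the wrist's pose just before it. calibration takes no time and is no camera call; for the wrist camera it gives the pose at the moment of the call.
- arm.job_done(): hands the job in, once; it reports no verdict.
The state is a dict: "t": time; "joint_pos": joint angles; "qvel": joint speeds; "joint_efforts": joint torques, N m; "tcp_pos": TCP position; "eef_rot": TCP orientation; "contact_force": force on the tool from outside, world axes, zero at the start; "ft_torque": the same for the moment, N m; "width": finger opening in mm.
Only numpy, scipy, OpenCV 4.12 (cv2) and the standard library are available. Lean on these libraries where they do the work, as an engineer would, in place of code of your own. Each camera call takes 0.05 s, during which the arm holds its last target.

### The job

Switch on the appliance switch box on the worktop: put all three levers fully over to the back, then slide the small locking bolt in front of them fully home to the right. The levers are interlocked and take only one order, which is changed every time and cannot be seen, so try them gently: one that comes up against a springy stop after a little movement is blocked, never force it, leave it and try another. Leave the things around the box where they are.

Things in the scene. Friction and masses are not known exactly. Their poses are not given: they have to be found in the camera images.
- bank_top (a point): Centre of the top face of the switch box: grey metal, 140 mm deep (its x axis, pointing to its back), 230 mm wide (its y axis, pointing to its left seen from the front), 55 mm high, fixed to the worktop; z is up. Read its turn on the worktop from this point's orientation. Three identical levers stand in a row on it; in front of them is a small locking bolt.
- knob_left (a point): Centre of the black pear-shaped knob (23 mm across, 33 mm long) on the left lever, a 9 mm steel rod; moves with it. It lies 90 mm along the lever from the hinge; the lever's end is at 103 mm. The hinge line runs along the box's y axis, 5 mm below the box's top face, 12 mm behind its centre; this lever stands 65 mm to the left of the box's centre line.
- lever_left (a joint): Angle of the left lever, rad: 0 = off, leaning 30 degrees to the front; 1.04 = fully over, leaning 30 degrees to the back, at its end stop. Starts at 0 to 0.05; stays where left. Free, it takes 2 to 5 N all the way. Blocked, it meets a springy stop after 5 to 15 mm at the knob (by 0.17 rad), then 2 to 3 N more per mm; about 20 N at the knob is forcing.
- knob_middle (a point): Centre of the black pear-shaped knob (23 mm across, 33 mm long) on the middle lever, a 9 mm steel rod; moves with it. It lies 90 mm along the lever from the hinge; the lever's end is at 103 mm. The hinge line runs along the box's y axis, 5 mm below the box's top face, 12 mm behind its centre; this lever stands on the box's centre line.
- lever_middle (a joint): Angle of the middle lever, rad: 0 = off, leaning 30 degrees to the front; 1.04 = fully over, leaning 30 degrees to the back, at its end stop. Starts at 0 to 0.05; stays where left. Free, it takes 2 to 5 N all the way. Blocked, it meets a springy stop after 5 to 15 mm at the knob (by 0.17 rad), then 2 to 3 N more per mm; about 20 N at the knob is forcing.
- knob_right (a point): Centre of the black pear-shaped knob (23 mm across, 33 mm long) on the right lever, a 9 mm steel rod; moves with it. It lies 90 mm along the lever from the hinge; the lever's end is at 103 mm. The hinge line runs along the box's y axis, 5 mm below the box's top face, 12 mm behind its centre; this lever stands 65 mm to the right of the box's centre line.
- lever_right (a joint): Angle of the right lever, rad: 0 = off, leaning 30 degrees to the front; 1.04 = fully over, leaning 30 degrees to the back, at its end stop. Starts at 0 to 0.05; stays where left. Free, it takes 2 to 5 N all the way. Blocked, it meets a springy stop after 5 to 15 mm at the knob (by 0.17 rad), then 2 to 3 N more per mm; about 20 N at the knob is forcing.
- bolt_knob (a point): Middle (in height) of the upright steel knob of the locking bolt, 17 mm in diameter, its top 10 mm above this point and 30 mm above the box's top face. It stands near the front edge of the box, 48 mm in front of its centre and 45 mm left of its middle, and slides along the box's y axis.
- bolt (a joint): Travel of the locking bolt, m: 0 = open (knob at the left; starts at 0 to 0.002), 0.025 = fully home (25 mm to the right, the bar's end in its steel keeper), at an end stop. Free, it takes about 2 N. Until all three levers are over it meets a springy stop (4 N per mm) after about 4 mm; 20 N there is forcing.
- lock_a: Hidden slide inside the box, moved by whichever lever comes first in today's order; cannot be seen or touched and need not be used. The load on the interlock is judged between the slides: 40 N there is about 20 N at a knob. Each lever is blocked until the one before it in the order is nearly fully over; a blocked lever let go may stay near its stop, harmlessly.
- lock_b: Hidden slide inside the box, moved by whichever lever comes second in today's order; cannot be seen or touched and need not be used. The load on the interlock is judged between the slides: 40 N there is about 20 N at a knob.
- lock_c: Hidden slide inside the box, moved by whichever lever comes third in today's order; cannot be seen or touched and need not be used. The load on the interlock is judged between the slides: 40 N there is about 20 N at a knob.
- lock_d: Hidden catch of the locking bolt inside the box; moves with the bolt, need not be used. The load between it and lock_c is the load on the blocked bolt.
- lemon: A yellow lemon, 72x55x56 mm, lying in front of the box; a bystander, to be left where it is. Origin at its underside.
- matchbox: A matchbox, 36x56x16 mm, lying in front of the box; a bystander, to be left where it is. Origin at its underside.
- garlic_2: A garlic bulb, 53 mm, in front of the box; a bystander, to be left where it is. Origin at its underside.
- egg_cup: A blue egg cup, 53 mm high, behind the box; a bystander, to be left where it is. Origin at its underside.
- lime: A green lime, 55x46x45 mm, behind the box; a bystander, to be left where it is. Origin at its underside.

How it is judged (in metres and radians):
On the way, in this order (a step that is already met when the one before it is completed fails the run):
1. all three levers are fully over (value of joint each of lever_left, lever_middle, lever_right above 0.96 rad), for 0.2 s.
2. the bolt is fully home (value of joint bolt above 0.0225 m), for 0.2 s.
At the end, for the whole second after the job is handed in: All three levers stand fully over to the back (each above 0.96 of 1.04 rad), the bolt is fully home (above 22.5 of 25 mm), and the lemon, matchbox, garlic, egg cup and lime are within 30 mm of where they were (all of step 1 and value of joint bolt above 0.0225 m and distance of each of lemon, matchbox, garlic_2, egg_cup, lime from where it was at the start of the episode below 0.03 m); the robot touches nothing.
It fails at once if the interlock is forced: more than 40 N between its slides (about 20 N at the knob of a blocked lever) (contact force between lock_a and lock_b above 40 N or contact force between lock_b and lock_c above 40 N).
It fails at once if the blocked bolt is forced: more than 20 N against the interlock (contact force between lock_c and lock_d above 20 N).
It fails at once if a bystander is shoved more than 30 mm from its place (distance of any of lemon, matchbox, garlic_2, egg_cup, lime from where it was at the start of the episode above 0.03 m).
It also fails if it takes over 64 s, if anything falls off the work surface, if the arm or the gripper's body presses on something with over 40 N, if the wrist force passes 120 N, or if a joint passes its speed limit or range.

## Working session

There is one attempt and no reset: what is moved stays moved. The work goes in short steps, Python scripts to look and compute and a tool call to move; the robot and the scene stay as the last step left them, time stands still between calls to the robot, and variables do not carry over. Pictures are saved under pics/ and viewed, and the job is handed in when it is done.

Besides the shell and the picture viewer there is one more tool, called after "Request:" as a command line: name --argument value ..., lists and objects as JSON in quotes. servo_tool: Moves the arm, as the interface text tells. Its arguments: {"type":"object","properties":{"series":{"type":"array","items":{"type":"array","items":{"type":"array","items":{"type":"number"}}}},"squeeze":{"type":"number"}},"required":["series"]}

```bash
mkdir -p pics; ls; python3 - <<'E'
from bench import arm
import cv2
s=arm.get_state()
print(s, arm.hold_point_z)
for n in("scene","top","wrist"):
    print(n,arm.calibration(n))
    cv2.imwrite(f"pics/{n}0.png",arm.read_camera(n)[:,:,::-1])
E
```

```text
pics
{'t': 0.0, 'joint_pos': array([ 1.04039673e+00,  3.00404888e-01,  1.52154725e+00, -2.18294956e-05,
        1.32069494e+00, -6.65694262e-02]), 'qvel': array([7.98877459e-05, 6.33291381e-04, 1.99671632e-03, 1.22501143e-03,
       7.53858970e-04, 1.96500720e-04]), 'joint_efforts': array([-2.29841258e-03, -5.31817245e+01, -3.52729583e+01,  7.07413908e-02,
        2.44004151e-02, -5.02975786e-05]), 'tcp_pos': array([246.02744612, 491.86356706, 404.13685048]), 'eef_rot': array([-1.44930939e-04,  2.29839090e-01,  9.73228501e-01, -5.07005994e-04]), 'contact_force': array([1.19412419, 0.03124329, 0.91570907]), 'ft_torque': array([ 0.00196971, -0.01266045, -0.04182683]), 'width': 93.86119917084072} 180.4
scene {'vertical_fov': 47.26736713542401, 'cx': 313.80309954514456, 'cy': 193.5550472861629, 'k1': -0.06644979377784534, 'origin': array([ 206.50789916, -411.82198289,  733.02035289]), 'attitude': array([-0.35007843,  0.86812122, -0.32690694,  0.1301633 ])}
top {'vertical_fov': 51.06158645781557, 'cx': 315.7324881778067, 'cy': 195.982743982805, 'k1': -0.07977906661268022, 'origin': array([425.1540776 ,  62.31709617, 940.46124474]), 'attitude': array([-0.05248359,  0.71261482, -0.69567825,  0.07387398])}
wrist {'vertical_fov': 66.86256795985051, 'cx': 319.30668696716947, 'cy': 198.5098919006579, 'k1': -0.028136790414287908, 'origin': array([185.12069493, 522.24822661, 383.55406657]), 'attitude': array([0.10209097, 0.84459999, 0.52189061, 0.06211661])}
```

View pics/scene0.png

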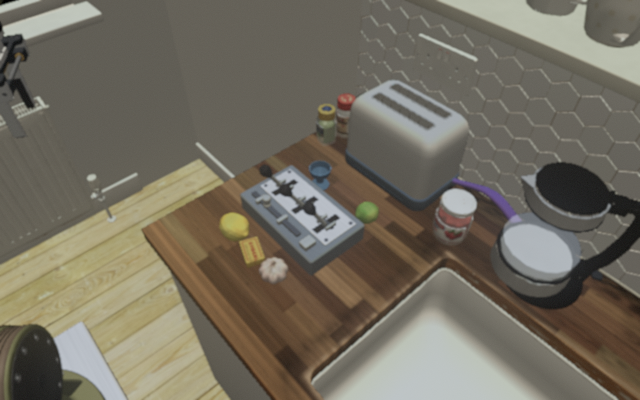

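View pics/top0.png

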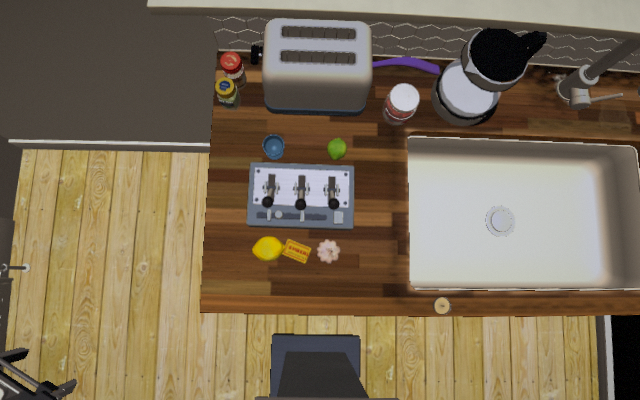

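The top view shows the box at about (250-355, 163-228), with the knobs near (268,202), (300,204) and (333,204) and the bolt knob near (278,214). I'll enlarge this to measure it.

```bash
cat > h.py <<'E'
import numpy as np,cv2
from bench import arm
from scipy.spatial.transform import Rotation as R
def K(c):
    f=200/np.tan(np.radians(c["vertical_fov"])/2); return f
def Rm(c):
    q=c["attitude"]; return R.from_quat([q[1],q[2],q[3],q[0]]).as_matrix()
def ray(c,u,v):
    f=K(c); d=np.array([(u-c["cx"])/f,(v-c["cy"])/f]); s=d.copy()
    for _ in range(20): s=d/(1+c["k1"]*(s@s))
    r=Rm(c)@np.array([s[0],s[1],1]); return np.array(c["origin"]),r
def onz(c,u,v,z):
    o,r=ray(c,u,v); return o+r*(z-o[2])/r[2]
def proj(c,p):
    q=Rm(c).T@(np.array(p,float)-c["origin"]); s=q[:2]/q[2]; s=s*(1+c["k1"]*(s@s)); return s*K(c)+[c["cx"],c["cy"]]
E
python3 - <<'E'
import cv2
a=cv2.imread("pics/top0.png")[150:240,235:365]; cv2.imwrite("pics/topc.png",cv2.resize(a,None,fx=6,fy=6,interpolation=cv2.INTER_CUBIC))
a=cv2.imread("pics/scene0.png")[155:275,230:370]; cv2.imwrite("pics/scenec.png",cv2.resize(a,None,fx=5,fy=5,interpolation=cv2.INTER_CUBIC))
E
```

```text
(no output)
```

View pics/topc.png

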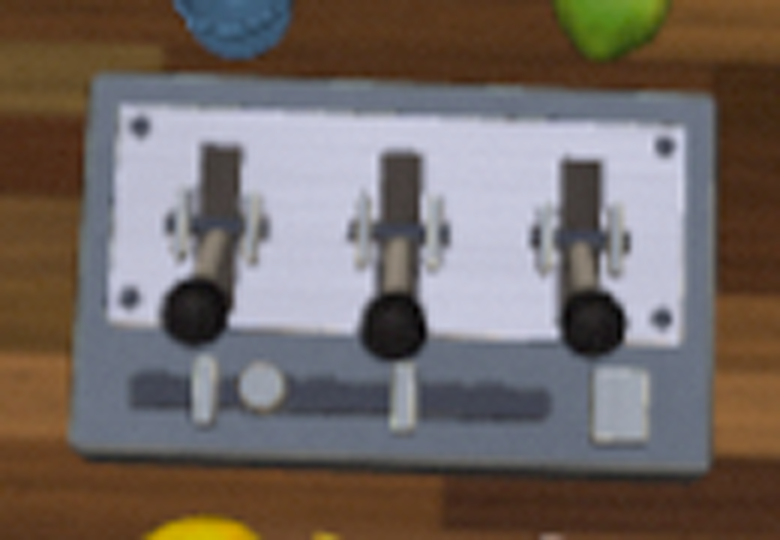

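View pics/scenec.png

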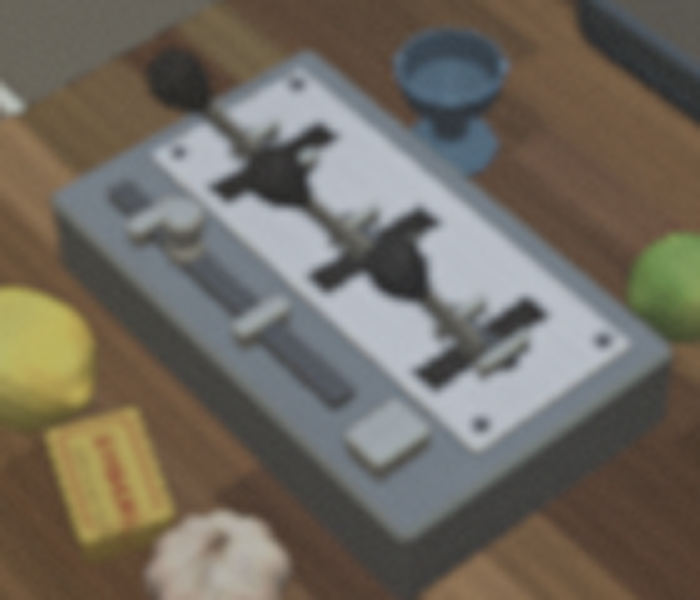

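```bash
python3 - <<'E'
from h import *
c=arm.calibration("top"); s=arm.calibration("scene")
m=lambda x,y:(235+(x+.5)/6-.5,150+(y+.5)/6-.5)
n=lambda x,y:(230+(x+.5)/5-.5,155+(y+.5)/5-.5)
cs=[onz(c,*m(*p),55)for p in[(98,74),(717,95),(708,470),(70,455)]]
c2=[onz(s,*n(*p),55)for p in[(308,52),(670,352),(405,541),(53,197)]]
for C in (cs,c2):
    C=np.array(C);print(C.round(1)); print([np.linalg.norm(C[i]-C[(i+1)%4]).round(1) for i in range(4)])
    y=(C[0]+C[3]-C[1]-C[2]);x=C[0]+C[1]-C[2]-C[3]
    print(C.mean(0), np.arctan2(-y[0],y[1]),np.arctan2(x[1],x[0]))
for nm,p,q in[("L",(195,312),(178,80)),("M",(394,325),(277,178)),("R",(592,322),(398,266)),]:
    print(nm,onz(c,*m(*p),128).round(1),onz(s,*n(*q),128).round(1))
print("bolt",onz(c,*m(262,385),85),onz(s,*n(178,215),85))
E
```

```text
[[657.2 179.8  55. ]
 [655.9 -45.4  55. ]
 [518.7 -42.8  55. ]
 [518.4 182.9  55. ]]
[np.float64(225.2), np.float64(137.2), np.float64(225.7), np.float64(138.8)]
[587.54686448  68.63532499  55.        ] -0.0021809496313167946 -0.020504879450883785
[[654.3 177.7  55. ]
 [651.  -47.2  55. ]
 [516.2 -46.4  55. ]
 [519.6 179.   55. ]]
[np.float64(224.9), np.float64(134.8), np.float64(225.4), np.float64(134.7)]
[585.24921576  65.77998676  55.        ] -0.014927009528547863 -0.007582933064597568
L [558.7 134.5 128. ] [558.3 135.1 128. ]
M [556.1  69.3 128. ] [553.9  68.5 128. ]
R [558.8   4.4 128. ] [558.9   5.7 128. ]
bolt [541.02916995 114.30435266  85.        ] [536.91465867 112.44329573  85.        ]
```

Request:
servo_tool --series '[[[0, 40, -30, 0, 0.1], [0, 80, -60, 0, 0.2], [0, 120, -95, 0, 0.3], [0, 155, -130, 0, 0.4], [0, 190, -165, 0, 0.455], [0, 220, -200, 0, 0.455], [0, 245, -240, 0, 0.455], [0, 260, -280, 0, 0.455]]]' --squeeze 20

```text
t: 0.95
tcp_pos: [507.2, 209.9, 403.7]
eef_rot: [-0.0, 0.005, 1.0, -0.001]
contact_force: [0.5, -0.2, -0.5]
width: 33.5
```

Request:
servo_tool --series '[[[0, 5, -40, 0, 0], [0, 11, -75, 0, 0], [0, 11, -75, -30, 0], [0, 11, -75, -60, 0], [0, 11, -75, -88, 0], [0, 11, -75, -88, 0]]]'

```text
t: 1.55
tcp_pos: [517.7, 134.7, 312.5]
eef_rot: [-0.003, 0.005, 1.0, -0.001]
contact_force: [0.1, 0.8, -0.4]
width: 0.4
```

```bash
python3 - <<'E'
from h import *
print(arm.get_state()["contact_force"],arm.get_state()["tcp_pos"],arm.get_state()["width"])
a=arm.read_camera("top")[:,:,::-1][140:260,220:380];cv2.imwrite("pics/t1.png",cv2.resize(a,None,fx=4,fy=4))
a=arm.read_camera("scene")[:,:,::-1][95:275,200:380];cv2.imwrite("pics/s1.png",cv2.resize(a,None,fx=3,fy=3))
E
```

```text
[ 0.1491042   0.79495469 -0.39312153] [517.66959737 134.72789042 312.48180617] 0.4301518151600484
```

View pics/s1.png

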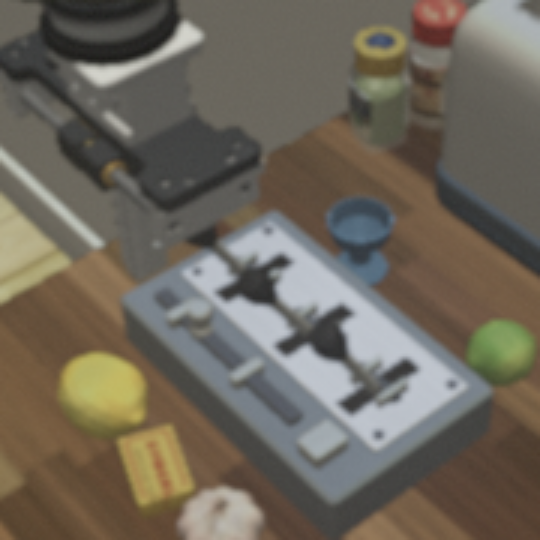

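The closed fingers stand in front of the left knob, at about (160,230) in this crop. Next is a gentle probing push.

Request:
servo_tool --series '[[[0, 3, 0, 0, 0], [0, 6, 0, 0, 0], [0, 9, 0, 0, 0], [0, 12, 0, 0, 0], [0, 15, 0, 0, 0], [0, 17, 0, 0, 0], [0, 19, 0, 0, 0], [0, 19, 0, 0, 0]]]'

```text
t: 2.45
tcp_pos: [537.5, 135.0, 316.3]
eef_rot: [-0.001, 0.005, 1.0, -0.001]
contact_force: [-1.1, -0.2, 1.4]
width: 0.6
```

Request:
servo_tool --series '[[[0, 2, 0, -1, 0], [0, 4, 0, -1, 0], [0, 6, 0, -1, 0], [0, 8, 0, -1, 0], [0, 8, 0, -1, 0]]]'

```text
t: 2.95
tcp_pos: [545.8, 135.0, 315.3]
eef_rot: [-0.001, 0.005, 1.0, -0.001]
contact_force: [-2.6, -0.3, 1.6]
width: 0.3
```

Request:
servo_tool --series '[[[0, 1.5, 0, -1, 0], [0, 3, 0, -1, 0], [0, 3, 0, -1, 0]]]'

```text
t: 3.25
tcp_pos: [548.7, 135.0, 314.3]
eef_rot: [-0.001, 0.005, 1.0, -0.001]
contact_force: [-5.4, -0.8, 3.9]
width: 0.4
```

Request:
servo_tool --series '[[[0, 1.5, 0, 0, 0], [0, 3, 0, 0, 0], [0, 3, 0, 0, 0]]]'

```text
t: 3.55
tcp_pos: [551.5, 135.0, 314.3]
eef_rot: [-0.002, 0.005, 1.0, -0.001]
contact_force: [-11.0, -2.0, 8.0]
width: 0.7
```

The force rises about 2 N per mm, so the left lever is blocked. I'm backing off and moving to the middle lever.

Request:
servo_tool --series '[[[0, -15, 0, 0, 0], [0, -31, 0, 0, 0], [0, -31, -32, 0, 0], [0, -31, -66, 0, 0], [0, -20, -66, 0, 0], [0, -15, -66, 0, 0], [0, -12, -66, 0, 0], [0, -12, -66, 0, 0]]]'

```text
t: 4.35
tcp_pos: [539.7, 69.5, 314.1]
eef_rot: [-0.002, 0.004, 1.0, -0.001]
contact_force: [0.5, 0.5, 0.0]
width: 0.5
```

Request:
servo_tool --series '[[[0, 2, 0, 0, 0], [0, 4, 0, 0, 0], [0, 6, 0, 0, 0], [0, 6, 0, 0, 0]]]'

```text
t: 4.75
tcp_pos: [545.8, 69.6, 314.1]
eef_rot: [-0.002, 0.004, 1.0, -0.001]
contact_force: [-0.7, 0.9, 1.9]
width: 0.3
```

Request:
servo_tool --series '[[[0, 1.5, 0, 0, 0], [0, 3, 0, 0, 0], [0, 3, 0, 0, 0]]]'

```text
t: 5.05
tcp_pos: [549.0, 69.6, 314.1]
eef_rot: [-0.002, 0.004, 1.0, -0.001]
contact_force: [-1.4, -1.1, 1.3]
width: 0.4
```

Request:
servo_tool --series '[[[0, 1.5, 0, 0, 0], [0, 3, 0, 0, 0], [0, 3, 0, 0, 0]]]'

```text
t: 5.35
tcp_pos: [552.1, 69.6, 314.1]
eef_rot: [-0.002, 0.004, 1.0, -0.001]
contact_force: [-1.7, 0.5, 1.4]
width: 0.3
```

Request:
servo_tool --series '[[[0, 1.5, 0, 0, 0], [0, 3, 0, 0, 0], [0, 3, 0, 0, 0]]]'

```text
t: 5.65
tcp_pos: [555.3, 69.6, 314.1]
eef_rot: [-0.001, 0.004, 1.0, -0.001]
contact_force: [-0.7, -0.3, 1.4]
width: 0.1
```

Request:
servo_tool --series '[[[0, 1.5, 0, 0, 0], [0, 3, 0, 0, 0], [0, 3, 0, 0, 0]]]'

```text
t: 5.95
tcp_pos: [558.5, 69.5, 314.1]
eef_rot: [-0.001, 0.004, 1.0, -0.001]
contact_force: [-1.1, -0.8, 0.1]
width: 0.4
```

Request:
servo_tool --series '[[[0, 1.5, 0, 0, 0], [0, 3, 0, 0, 0], [0, 3, 0, 0, 0]]]'

```text
t: 6.25
tcp_pos: [561.6, 69.6, 314.1]
eef_rot: [-0.001, 0.004, 1.0, -0.001]
contact_force: [-0.7, -0.5, 0.7]
width: 0.3
```

Request:
servo_tool --series '[[[0, 1.5, 0, 0, 0], [0, 3, 0, 0, 0], [0, 4, 0, 0, 0], [0, 4, 0, 0, 0]]]'

```text
t: 6.65
tcp_pos: [565.8, 69.5, 314.0]
eef_rot: [-0.001, 0.004, 1.0, -0.001]
contact_force: [-1.0, 0.2, 1.4]
width: 0.6
```

```bash
python3 - <<'E'
from h import *
print(arm.get_state()["contact_force"])
a=arm.read_camera("scene")[:,:,::-1][95:275,200:380];cv2.imwrite("pics/s2.png",cv2.resize(a,None,fx=3,fy=3))
E
```

```text
[-1.00426326  0.15726221  1.40024551]
```

View pics/s2.png

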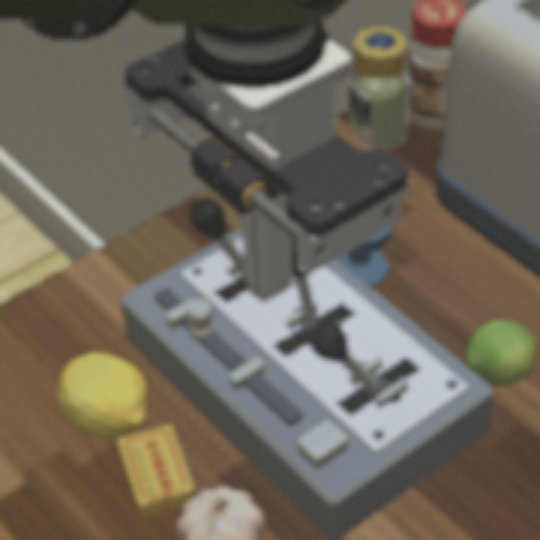

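The middle lever is moving freely, its rod now near upright at (305,290). I'll keep pushing.

Request:
servo_tool --series '[[[0, 5, 0, 0, 0], [0, 10, 0, 0, 0], [0, 15, 0, 0, 0], [0, 20, 0, 0, 0], [0, 25, 0, 0, 0], [0, 30, 0, 0, 0], [0, 30, 0, 0, 0]]]'

```text
t: 7.4
tcp_pos: [596.2, 69.5, 313.8]
eef_rot: [-0.001, 0.004, 1.0, -0.001]
contact_force: [0.8, 0.1, -0.1]
width: 0.2
```

Request:
servo_tool --series '[[[0, 3, 0, 0, 0], [0, 6, 0, 0, 0], [0, 9, 0, 0, 0], [0, 12, 0, 0, 0], [0, 12, 0, 0, 0]]]'

```text
t: 7.9
tcp_pos: [608.5, 69.5, 313.7]
eef_rot: [-0.001, 0.004, 1.0, -0.001]
contact_force: [0.5, -0.5, -0.8]
width: 0.4
```

```bash
python3 - <<'E'
from h import *
a=arm.read_camera("scene")[:,:,::-1][95:275,200:380];cv2.imwrite("pics/s3.png",cv2.resize(a,None,fx=3,fy=3))
E
```

```text
(no output)
```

View pics/s3.png

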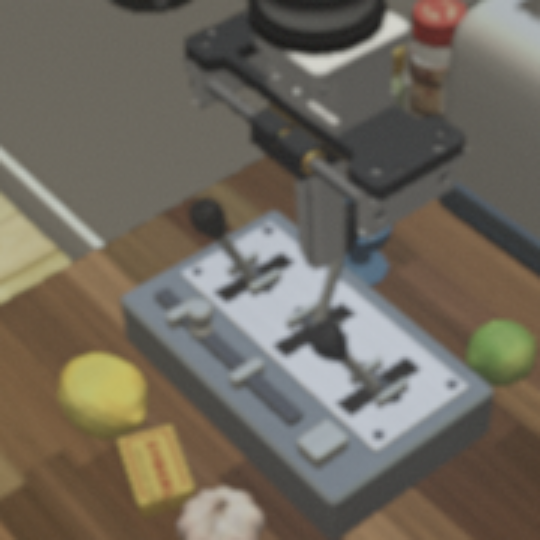

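The middle lever now leans back, with its rod at (330,290). I'll continue gently to the end stop.

Request:
servo_tool --series '[[[0, 2, 0, 0, 0], [0, 4, 0, 0, 0], [0, 6, 0, 0, 0], [0, 6, 0, 0, 0]]]'

```text
t: 8.35
tcp_pos: [614.6, 69.5, 313.8]
eef_rot: [-0.001, 0.004, 1.0, -0.001]
contact_force: [-0.8, -1.2, -1.1]
width: 0.4
```

Request:
servo_tool --series '[[[0, 2, 0, 0, 0], [0, 4, 0, 0, 0], [0, 4, 0, 0, 0]]]'

```text
t: 8.65
tcp_pos: [618.8, 69.5, 313.7]
eef_rot: [-0.001, 0.004, 1.0, -0.001]
contact_force: [-1.3, 0.3, -0.8]
width: 0.3
```

Request:
servo_tool --series '[[[0, 2, 0, 0, 0], [0, 4, 0, 0, 0], [0, 4, 0, 0, 0]]]'

```text
t: 8.95
tcp_pos: [622.6, 69.5, 313.5]
eef_rot: [-0.002, 0.004, 1.0, -0.001]
contact_force: [-11.2, -0.2, 1.8]
width: 0.9
```

Request:
servo_tool --series '[[[0, 1.5, 0, 0, 0], [0, 3, 0, 0, 0], [0, 3, 0, 0, 0]]]'

```text
t: 9.25
tcp_pos: [624.6, 69.7, 313.2]
eef_rot: [-0.006, 0.004, 1.0, -0.001]
contact_force: [-23.6, -1.2, 8.8]
width: 0.4
```

The hard stop comes at x of about 622, as predicted, so the middle lever is fully over. Next is the right lever.

Request:
servo_tool --series '[[[0, -40, 0, 0, 0], [0, -80, 0, 0, 0], [0, -104, 0, 0, 0], [0, -104, -32, 0, 0], [0, -104, -65, 0, 0], [0, -95, -65, 1, 0], [0, -85, -65, 1, 0], [0, -85, -65, 1, 0]]]'

```text
t: 10.05
tcp_pos: [540.7, 5.1, 314.4]
eef_rot: [-0.005, 0.004, 1.0, -0.001]
contact_force: [0.1, -0.9, -0.2]
width: 0.7
```

Request:
servo_tool --series '[[[0, 2, 0, 0, 0], [0, 4, 0, 0, 0], [0, 6, 0, 0, 0], [0, 6, 0, 0, 0]]]'

```text
t: 10.45
tcp_pos: [546.8, 5.4, 314.4]
eef_rot: [-0.005, 0.004, 1.0, -0.001]
contact_force: [-2.6, 0.1, 0.8]
width: 0.5
```

Request:
servo_tool --series '[[[0, 1.5, 0, 0, 0], [0, 3, 0, 0, 0], [0, 3, 0, 0, 0]]]'

```text
t: 10.75
tcp_pos: [549.9, 5.4, 314.4]
eef_rot: [-0.005, 0.004, 1.0, -0.001]
contact_force: [-2.7, -0.4, 1.4]
width: 0.2
```

Request:
servo_tool --series '[[[0, 1.5, 0, 0, 0], [0, 3, 0, 0, 0], [0, 3, 0, 0, 0]]]'

```text
t: 11.05
tcp_pos: [553.1, 5.4, 314.4]
eef_rot: [-0.005, 0.004, 1.0, -0.001]
contact_force: [-2.0, -0.0, 0.9]
width: 0.7
```

Request:
servo_tool --series '[[[0, 1.5, 0, 0, 0], [0, 3, 0, 0, 0], [0, 3, 0, 0, 0]]]'

```text
t: 11.35
tcp_pos: [556.3, 5.4, 314.4]
eef_rot: [-0.005, 0.004, 1.0, -0.001]
contact_force: [-2.8, -0.6, 0.0]
width: 0.6
```

Request:
servo_tool --series '[[[0, 1.5, 0, 0, 0], [0, 3, 0, 0, 0], [0, 3, 0, 0, 0]]]'

```text
t: 11.65
tcp_pos: [559.5, 5.4, 314.4]
eef_rot: [-0.005, 0.004, 1.0, -0.001]
contact_force: [-1.0, -0.3, 1.7]
width: 0.3
```

Request:
servo_tool --series '[[[0, 1.5, 0, 0, 0], [0, 3, 0, 0, 0], [0, 3, 0, 0, 0]]]'

```text
t: 11.95
tcp_pos: [562.6, 5.3, 314.3]
eef_rot: [-0.005, 0.004, 1.0, -0.001]
contact_force: [-1.5, -0.6, 0.4]
width: 0.1
```

Request:
servo_tool --series '[[[0, 2, 0, 0, 0], [0, 4, 0, 0, 0], [0, 4, 0, 0, 0]]]'

```text
t: 12.25
tcp_pos: [566.9, 5.4, 314.3]
eef_rot: [-0.005, 0.004, 1.0, -0.001]
contact_force: [-1.5, -0.3, 0.3]
width: 0.3
```

Request:
servo_tool --series '[[[0, 5, 0, 0, 0], [0, 10, 0, 0, 0], [0, 15, 0, 0, 0], [0, 20, 0, 0, 0], [0, 25, 0, 0, 0], [0, 30, 0, 0, 0], [0, 35, 0, 0, 0], [0, 40, 0, 0, 0]]]'

```text
t: 13.05
tcp_pos: [607.2, 5.4, 313.9]
eef_rot: [-0.005, 0.004, 1.0, -0.001]
contact_force: [-2.8, -0.0, -3.3]
width: 0.4
```

Request:
servo_tool --series '[[[0, 3, 0, 0, 0], [0, 6, 0, 0, 0], [0, 9, 0, 0, 0], [0, 9, 0, 0, 0]]]'

```text
t: 13.45
tcp_pos: [616.5, 5.4, 313.9]
eef_rot: [-0.005, 0.004, 1.0, -0.001]
contact_force: [-1.3, 0.6, -0.6]
width: 0.3
```

Request:
servo_tool --series '[[[0, 2, 0, 0, 0], [0, 4, 0, 0, 0], [0, 6, 0, 0, 0], [0, 6, 0, 0, 0]]]'

```text
t: 13.85
tcp_pos: [622.5, 5.4, 313.8]
eef_rot: [-0.005, 0.004, 1.0, -0.001]
contact_force: [-3.9, 0.3, -1.1]
width: 0.4
```

Request:
servo_tool --series '[[[0, 1.5, 0, 0, 0], [0, 2, 0, 0, 0], [0, 2, 0, 0, 0]]]'

```text
t: 14.15
tcp_pos: [624.0, 5.4, 313.5]
eef_rot: [-0.007, 0.004, 1.0, -0.001]
contact_force: [-15.0, -0.2, 4.0]
width: 0.5
```

The right lever is at its end stop. Next is the left lever.

Request:
servo_tool --series '[[[0, -40, 0, 0, 0], [0, -80, 0, 0, 0], [0, -104, 0, 0, 0], [0, -104, 45, 0, 0], [0, -104, 90, 0, 0], [0, -104, 130, 0, 0], [0, -104, 130, 0, 0]]]'

```text
t: 14.85
tcp_pos: [519.9, 139.1, 314.2]
eef_rot: [-0.006, 0.002, 1.0, -0.0]
contact_force: [0.0, -1.0, -0.4]
width: 0.5
```

Request:
servo_tool --series '[[[0, 5, 0, 0, 0], [0, 10, 0, 0, 0], [0, 15, 0, 0, 0], [0, 20, 0, 0, 0], [0, 24, 0, 0, 0], [0, 27, 0, 0, 0], [0, 29, 0, 0, 0], [0, 29, 0, 0, 0]]]'

```text
t: 15.65
tcp_pos: [549.0, 139.0, 314.1]
eef_rot: [-0.006, 0.002, 1.0, -0.0]
contact_force: [0.1, -1.8, 0.1]
width: 0.4
```

Request:
servo_tool --series '[[[0, 1.5, 0, 0, 0], [0, 3, 0, 0, 0], [0, 3, 0, 0, 0]]]'

```text
t: 15.95
tcp_pos: [552.1, 139.1, 314.2]
eef_rot: [-0.006, 0.002, 1.0, -0.0]
contact_force: [-2.2, 0.5, 1.8]
width: 0.7
```

Request:
servo_tool --series '[[[0, 1.5, 0, 0, 0], [0, 3, 0, 0, 0], [0, 3, 0, 0, 0]]]'

```text
t: 16.25
tcp_pos: [555.2, 139.0, 314.2]
eef_rot: [-0.006, 0.002, 1.0, -0.0]
contact_force: [-1.4, 0.3, 0.8]
width: 0.7
```

Request:
servo_tool --series '[[[0, 1.5, 0, 0, 0], [0, 3, 0, 0, 0], [0, 3, 0, 0, 0]]]'

```text
t: 16.55
tcp_pos: [558.4, 139.0, 314.2]
eef_rot: [-0.006, 0.002, 1.0, -0.0]
contact_force: [-1.1, 0.0, 1.2]
width: 0.2
```

Request:
servo_tool --series '[[[0, 2, 0, 0, 0], [0, 4, 0, 0, 0], [0, 4, 0, 0, 0]]]'

```text
t: 16.85
tcp_pos: [562.6, 139.0, 314.2]
eef_rot: [-0.006, 0.002, 1.0, -0.0]
contact_force: [-0.3, 0.5, 0.4]
width: 0.7
```

Request:
servo_tool --series '[[[0, 2, 0, 0, 0], [0, 4, 0, 0, 0], [0, 4, 0, 0, 0]]]'

```text
t: 17.15
tcp_pos: [566.9, 139.0, 314.1]
eef_rot: [-0.006, 0.002, 1.0, -0.0]
contact_force: [-0.5, -1.5, 0.5]
width: 0.3
```

Request:
servo_tool --series '[[[0, 5, -1, 0, 0], [0, 10, -2, 0, 0], [0, 15, -3, 0, 0], [0, 20, -3, 0, 0], [0, 25, -3, 0, 0], [0, 30, -3, 0, 0], [0, 35, -3, 0, 0], [0, 40, -3, 0, 0]]]'

```text
t: 17.95
tcp_pos: [607.2, 136.0, 313.8]
eef_rot: [-0.006, 0.002, 1.0, -0.0]
contact_force: [-1.9, -1.1, -0.6]
width: 0.6
```

Request:
servo_tool --series '[[[0, 3, 0, 0, 0], [0, 6, 0, 0, 0], [0, 8, 0, 0, 0], [0, 10, 0, 0, 0], [0, 10, 0, 0, 0]]]'

```text
t: 18.45
tcp_pos: [617.4, 136.0, 313.8]
eef_rot: [-0.006, 0.002, 1.0, -0.0]
contact_force: [-1.8, 0.0, -1.3]
width: 0.7
```

Request:
servo_tool --series '[[[0, 2, 0, 0, 0], [0, 4, 0, 0, 0], [0, 5, 0, 0, 0], [0, 5, 0, 0, 0]]]'

```text
t: 18.85
tcp_pos: [622.5, 136.0, 313.8]
eef_rot: [-0.006, 0.002, 1.0, -0.0]
contact_force: [-2.0, 0.9, -2.0]
width: 0.5
```

Request:
servo_tool --series '[[[0, 1.5, 0, 0, 0], [0, 2, 0, 0, 0], [0, 2, 0, 0, 0]]]'

```text
t: 19.15
tcp_pos: [624.4, 136.0, 313.6]
eef_rot: [-0.007, 0.002, 1.0, -0.0]
contact_force: [-5.4, 0.4, -1.4]
width: 0.3
```

Request:
servo_tool --series '[[[0, 1.5, 0, 0, 0], [0, 2, 0, 0, 0], [0, 2, 0, 0, 0]]]'

```text
t: 19.45
tcp_pos: [625.8, 136.1, 313.4]
eef_rot: [-0.009, 0.002, 1.0, -0.0]
contact_force: [-15.4, -1.1, 3.3]
width: 0.8
```

Request:
servo_tool --series '[[[0, -40, 0, 0, 0], [0, -80, 0, 20, 0], [0, -120, 30, 60, 0], [0, -160, 60, 80, 0], [0, -180, 100, 80, 0], [0, -180, 130, 80, 0]]]'

```text
t: 20.05
tcp_pos: [443.8, 267.3, 396.0]
eef_rot: [-0.006, 0.002, 1.0, 0.001]
contact_force: [0.4, 0.1, -0.1]
width: 0.2
```

```bash
python3 - <<'E'
from h import *
a=arm.read_camera("top")[:,:,::-1][140:260,220:380];cv2.imwrite("pics/t4.png",cv2.resize(a,None,fx=5,fy=5,interpolation=cv2.INTER_CUBIC))
a=arm.read_camera("scene")[:,:,::-1][155:275,230:370];cv2.imwrite("pics/s4.png",cv2.resize(a,None,fx=5,fy=5,interpolation=cv2.INTER_CUBIC))
E
```

```text
(no output)
```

View pics/t4.png

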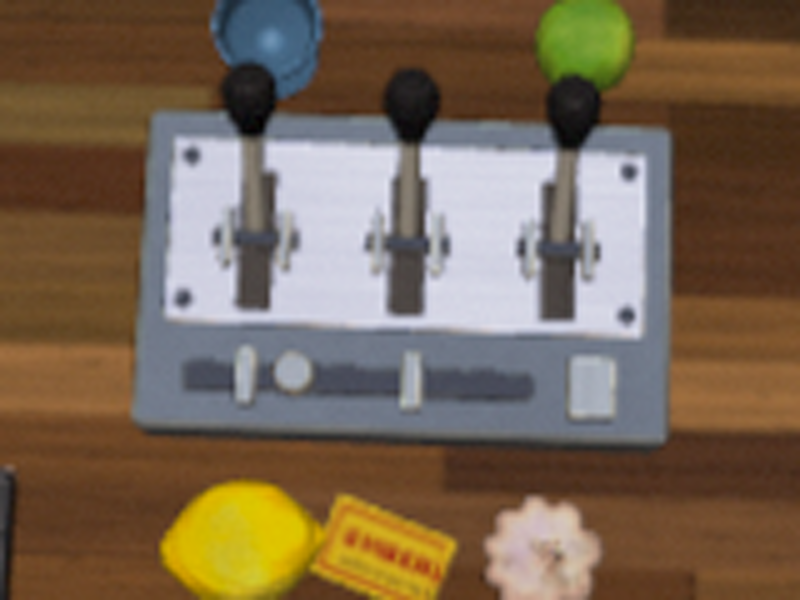

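View pics/s4.png

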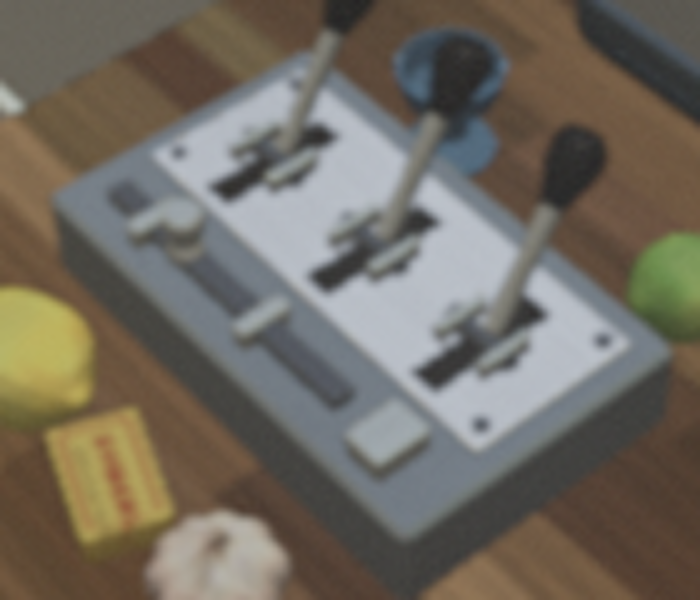

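All three levers lean back. The bolt knob is still open, with the left guide strap just to its left. I'll check the strap height before choosing a tip height.

```bash
python3 - <<'E'
from h import *
c=arm.calibration("top"); s=arm.calibration("scene")
m=lambda x,y:(220+(x+.5)/5-.5,140+(y+.5)/5-.5)
n=lambda x,y:(230+(x+.5)/5-.5,155+(y+.5)/5-.5)
def tri(a,b):
    o1,r1=ray(c,*a);o2,r2=ray(s,*b)
    A=np.array([r1,-r2]).T;t=np.linalg.lstsq(A,o2-o1,rcond=None)[0]
    return (o1+r1*t[0]).round(1),(o2+r2*t[1]).round(1)
print("bolt",tri(m(293,371),n(180,213)))
print("stapL",tri(m(245,375),n(150,224)))
print("stapM",tri(m(411,380),n(262,319)))
print("keeper",tri(m(592,387),n(387,434)))
for p in[(249,97),(411,103),(574,110)]:print(onz(c,*m(*p),128).round(1))
for p in[(245,375),(255,375),(275,371)]:print(onz(c,*m(*p),75).round(1))
print(onz(c,*m(293,371),85))
E
```

```text
bolt (array([541.3, 114.6,  82. ]), array([539.8, 115.4,  81.8]))
stapL (array([542.3, 136.3,  58.2]), array([539.2, 137.8,  57.9]))
stapM (array([541.7,  65.9,  60.3]), array([540.6,  66.5,  60.1]))
keeper (array([540.3, -10.7,  63.2]), array([539. , -10. ,  62.9]))
[645.1 133.5 128. ]
[644.5  68.7 128. ]
[643.6   3.2 128. ]
[540.1 134.9  75. ]
[540.2 130.7  75. ]
[542.1 122.5  75. ]
[540.92280137 114.40326812  85.        ]
```

The straps top out at about z 60 and the bolt knob top at about z 82-85. The knobs measure x of about 644, which matches fully over (643). I'll push the bolt with the tips at about z 71.

Request:
servo_tool --series '[[[0, 30, -30, 0, 0], [0, 60, -60, 0, 0], [0, 85, -90, 0, 0], [0, 96, -115, -30, 0], [0, 96, -115, -65, 0], [0, 96, -115, -100, 0], [0, 96, -115, -126, 0], [0, 96, -115, -126, 0]]]'

```text
t: 20.95
tcp_pos: [540.4, 153.4, 265.9]
eef_rot: [-0.009, 0.001, 1.0, 0.0]
contact_force: [-0.5, -0.4, -0.4]
width: 0.3
```

Request:
servo_tool --series '[[[0, 0, -4, 0, 0], [0, 0, -8, 0, 0], [0, 0, -12, 0, 0], [0, 0, -15, 0, 0], [0, 0, -15, 0, 0]]]'

```text
t: 21.45
tcp_pos: [540.5, 138.0, 266.5]
eef_rot: [-0.009, 0.001, 1.0, 0.0]
contact_force: [-0.1, 0.4, -0.3]
width: 0.2
```

Request:
servo_tool --series '[[[0, 0, -2, 2, 0], [0, 0, -4, 3, 0], [0, 0, -4, 3, 0]]]'

```text
t: 21.75
tcp_pos: [540.5, 133.9, 269.8]
eef_rot: [-0.009, 0.001, 1.0, 0.0]
contact_force: [-0.0, 0.1, 0.1]
width: 0.2
```

Request:
servo_tool --series '[[[0, 0, -1.5, 0, 0], [0, 0, -3, 0, 0], [0, 0, -3, 0, 0]]]'

```text
t: 22.05
tcp_pos: [540.5, 130.8, 269.8]
eef_rot: [-0.009, 0.001, 1.0, 0.0]
contact_force: [0.5, 1.4, 0.8]
width: 1.0
```

Request:
servo_tool --series '[[[0, 0, -1.5, 0, 0], [0, 0, -3, 0, 0], [0, 0, -3, 0, 0]]]'

```text
t: 22.35
tcp_pos: [540.6, 127.6, 269.8]
eef_rot: [-0.009, 0.001, 1.0, 0.0]
contact_force: [-0.3, 2.4, -0.2]
width: 0.2
```

Request:
servo_tool --series '[[[0, 0, -1, 0, 0], [0, 0, -2, 0, 0], [0, 0, -2, 0, 0]]]'

```text
t: 22.65
tcp_pos: [540.6, 125.5, 269.8]
eef_rot: [-0.009, 0.001, 1.0, 0.0]
contact_force: [0.3, 1.7, 0.8]
width: 0.3
```

Request:
servo_tool --series '[[[0, 0, -1, 0, 0], [0, 0, -2, 0, 0], [0, 0, -2, 0, 0]]]'

```text
t: 22.95
tcp_pos: [540.5, 123.3, 269.8]
eef_rot: [-0.009, 0.001, 1.0, 0.0]
contact_force: [-0.0, 2.0, 0.8]
width: 0.1
```

Request:
servo_tool --series '[[[0, 0, -1, 0, 0], [0, 0, -2, 0, 0], [0, 0, -2, 0, 0]]]'

```text
t: 23.25
tcp_pos: [540.5, 121.2, 269.8]
eef_rot: [-0.009, 0.001, 1.0, 0.0]
contact_force: [-0.8, 2.0, 0.9]
width: 0.6
```

Request:
servo_tool --series '[[[0, 0, -2, 0, 0], [0, 0, -4, 0, 0], [0, 0, -6, 0, 0], [0, 0, -8, 0, 0], [0, 0, -10, 0, 0], [0, 0, -10, 0, 0]]]'

```text
t: 23.85
tcp_pos: [540.6, 110.9, 269.8]
eef_rot: [-0.009, 0.001, 1.0, 0.0]
contact_force: [-1.3, 1.0, 0.6]
width: 0.3
```

Request:
servo_tool --series '[[[0, 0, -1, 0, 0], [0, 0, -2, 0, 0], [0, 0, -3, 0, 0], [0, 0, -3, 0, 0]]]'

```text
t: 24.25
tcp_pos: [540.5, 108.5, 269.8]
eef_rot: [-0.009, 0.001, 1.0, 0.001]
contact_force: [-0.5, 9.2, 0.6]
width: 0.9
```

Request:
servo_tool --series '[[[0, 0, -1, 0, 0], [0, 0, -2, 0, 0], [0, 0, -2, 0, 0]]]'

```text
t: 24.55
tcp_pos: [540.4, 107.7, 269.9]
eef_rot: [-0.008, 0.001, 1.0, 0.002]
contact_force: [-1.5, 16.3, 1.2]
width: 0.5
```

Request:
servo_tool --series '[[[0, 0, 20, 0, 0], [0, 0, 35, 20, 0], [0, -20, 50, 60, 0], [0, -60, 90, 110, 0], [0, -90, 130, 130, 0], [0, -90, 150, 130, 0], [0, -90, 150, 130, 0]]]'

```text
t: 25.25
tcp_pos: [448.7, 260.6, 402.2]
eef_rot: [-0.007, -0.001, 1.0, 0.003]
contact_force: [0.8, 0.3, 0.2]
width: 0.8
```

```bash
python3 - <<'E'
from h import *
print(arm.get_state()["contact_force"])
c=arm.calibration("top")
a=arm.read_camera("top")[:,:,::-1][140:260,220:380];cv2.imwrite("pics/t5.png",cv2.resize(a,None,fx=5,fy=5,interpolation=cv2.INTER_CUBIC))
E
```

```text
[0.75423653 0.32217214 0.23478757]
```

View pics/t5.png

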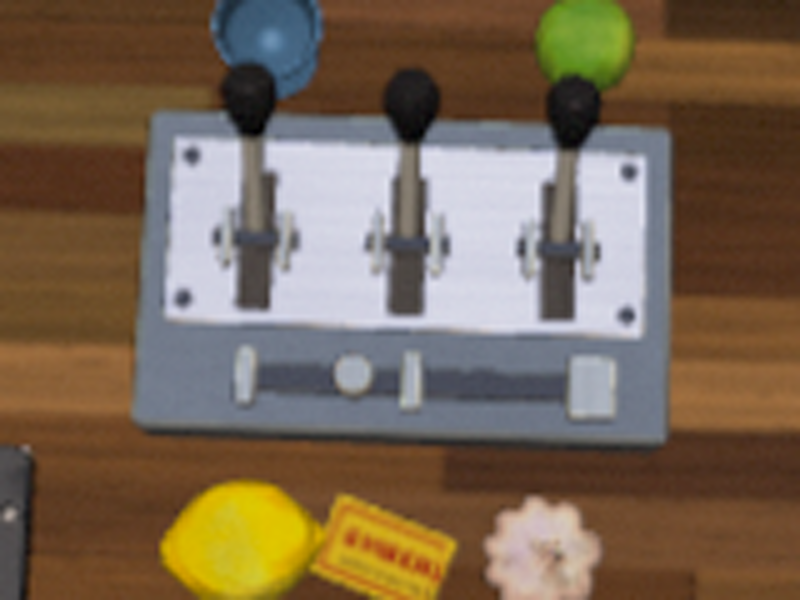

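The bolt knob moved from (293,371) to (353,375), about 24.5 mm, and the bar's end is in the keeper. The levers and the bystanders are unmoved.

```bash
python3 -c "
from bench import arm
print(arm.job_done())"
```

```text
the job is handed in; nothing more can be done
None
```

The switch box is on: all three levers are fully over to the back, the bolt is home, and I handed the job in at about 25 s of the 64 s allowed.

- **Lever order:** it was middle, right, left. I tried the left lever first and found it blocked. I let it go at about 11 N pushing back (about 14 N including the upward part), below the 20 N limit. The middle and right levers then went over to their end stops, and the left followed.
- **Levers:** in the top view the knobs measured x = 644–645 mm, against about 643 mm expected for fully over. Each lever also came up against a hard stop. The highest push there was about 24 N, on the middle lever.
- **Bolt:** it took about 2 N along the way and met its end stop, where I pushed to about 16 N. The picture shows about 24.5 mm of travel, with the bar's end in the keeper.
- **Bystanders and arm:** the lemon, matchbox, garlic, egg cup and lime look unmoved in the last picture. I compared them by eye and did not measure them. The arm was clear of everything.

No check failed. The hand-in gives no verdict, so the result rests on these checks. The first box-size readings came out 1–5 mm under the given dimensions, which did not affect the moves.

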